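Switch on the amplifier supply under its red guard

ROBOT

A 6-joint arm with a two-finger parallel gripper is mounted at the origin on the work surface. World frame = base frame: x ahead of the robot, y to its left, z up, the work surface at z = 0. Lengths are in m, angles in rad, forces in N, time in s.
With the tool pointing down it reaches from about 0.325 to 0.85 m from the base axis. Payload 4.4 kg.
Tool frame: the origin (TCP) lies midway between the tips of the shut fingers; the grasp point (between the pads) lies 19 mm behind it; z points along the fingers, y is the line along which they close (so a half turn about z gives the same grasp; the last joint's range is limited). The gripper opens to 94 mm and grips with 3 to 60 N. Pads are 16 mm wide; open, the fingers measure 119 mm over their backs; the gripper's body (75 mm by 177 mm) begins 78 mm behind the grasp point.
Start: joints at [0.974, 0.207, 1.542, -0, 1.393, -0.15], TCP at [0.248, 0.519, 0.205] pointing down, gripper open.
Joint ranges: [-2.73, 2.73], [-0.86, 2.22], [0.23, 2.46], [-1.11, 4.25], [0.08, 2.63], [-2.82, 2.82]. Speed limits (rad/s): [2.79, 2.79, 3.14, 3.14, 3.14, 3.14].

INTERFACE

Orientations are given as a unit quaternion [w, x, y, z].
In Python, from rig import manip, eyes, models gives the robot as it stands.
- The arm moves only by the tool play_rows, never from a script. Its argument "targets" is a list of rows, each a list of 6 numbers: the shift along the tool's x, y, z normalised to -1 to 1, where 1 is 150 mm, then the turn, a rotation vector about the tool's x, y, z normalised to -1 to 1, where 1 is pi/2 rad. In form: [[tx, ty, tz, wx, wy, wz], ...]. A call has 1 to 8 rows; each row is the pose to reach, as a shift and turn from the pose commanded when the call began, along the tool's axes at that moment; what a row does not reach only later rows make up. A row lasts 1/10 s, in which the tool goes at most 50 mm and 8.59 degrees, less where a joint would pass 70% of its speed; a pose out of reach is approached as far as the arm can. A call with a number of a shift or a turn outside -1 to 1 is refused whole. A call with a gripper value outside its range is refused whole. "grip" is the opening, from -1 (shut) to 1 (fully open), set as the call begins (left out, the last holds). The fingers move at their own pace and stop on an object; "newtons" is the grip in N (left out, the last holds). Time passes only in rows, so rows that repeat a pose let the fingers close. It gives the time, the measured TCP pose, the force, the opening and the grip force at its end, in the units of the state.
- manip.sense(): the state, without advancing time (a new reading comes with each control period).
- eyes.grab_frame(name): name is "scene" or "top"; returns a dict with "frame" (480x640x3 uint8, blue, green, red), "fx", "fy", "cx", "cy" (pixels), "xyz" and "attitude" of the camera in the world. Camera axes: x right, y up, looking along -z (the intrinsics and any distortion apply to the point x, -y, -z); pixel columns grow to the right and rows downward; lengths in m; the calibration is good to about 2 mm. A picture is of the moment at which its call begins. There is no depth.
- manip.finish_job(): hands the job in; it is judged then, once.
Trained networks look in a picture, given as the dict that the camera call returned (one of the last four; its "shot" number tells which), for a name from the list of things; names that differ only in an ending like _2 or _b are one class to them, and where a whole thing is asked for, a point or a joint stands for the part that bears it (a point fixed in the world has none). Each returns a list of dicts, best first, with "conf" (0 to 1); they miss things now and then, are a little off and sometimes report something else, mostly with a low value. They report only what shows in the picture. A call takes as long as a camera call.
- models.trace(picture, thing): "mask" (480x640 bool, what is visible of it).
- models.mark_of(picture, thing): "xyz" ([x, y, z] in m, in the coordinates of the camera as it stood for that picture, good to about 4 mm: a listed point, or the origin of a listed thing).
The state is a dict: "t": time; "joint_pos": joint angles; "qvel": joint speeds; "effort": joint torques, N m; "ee_pos": TCP position; "ee_rot": TCP orientation; "wrist_force": force on the tool from outside, world axes, zero at the start; "ft_torque": the same for the moment, N m; "gripper_width": opening from 0.0 (shut) to 1.0 (fully open); "grip_force": force on a finger pad.
Only numpy, scipy, OpenCV 4.12 (cv2) and the standard library are available. Lean on these libraries where they do the work, as an engineer would, in place of code of your own. Each camera call takes 0.05 s, during which the arm holds its last target. There are 200 camera calls.

TASK

Switch on the amplifier's supply on the bench: on the box with the red guard, lift the guard right back by its lip until it stays open, flip the toggle underneath over to its far side (towards the hinge) with a fingertip, then tip the guard forward so that it drops shut over the toggle again. Use light touches of the fingers only, without pinching or forcing the guard or the toggle. Leave the switch under the yellow guard as it is and do not disturb the loose things on the bench.

Things in the scene. Friction and masses are not known exactly. Their poses are not given: they have to be found in the camera images.
- red_box: grey metal switch box with the red guard, 120 (x) by 100 (y) by 58 mm high, fixed to the bench; origin under its centre, on the bench; its x axis runs from the guard's lip end to its hinge end (away from the robot within 0.25 rad), z up. On the lid: switch and guard on the centre line y = 0, a lamp 6 mm high near the front left corner; free behind the hinge. Low posts on the rear face
- red_hinge (a point): middle of the red guard's hinge pin, fixed on the box at x = +18, y = 0, z = 70 mm (12 mm above the lid); the pin is parallel to the box's y axis. Its ears are 40 mm wide overall and rise 6 mm above the pin
- red_guard (a joint): red guard's angle (rad): 0 shut, 1.75 back at its stop. Light (21 to 39 g) free-turning cover 33 mm wide over the toggle; shut, its flat roof is 30 mm above the pin, its front wall 56 mm in front of the pin. Let go below 0.8 rad it falls shut, above 1.2 rad it falls open and rests at the stop, its roof then facing back, from 30 mm behind the pin at pin height to the lip
- red_lip (a point): middle of the upper front edge of the red guard's lip, moving with it: shut, 69 mm before the hinge pin and 30 mm above it (100 mm above the bench); at the stop, 42 mm behind the pin and 62 mm above it. The lip, 36 mm wide and 3 mm thick, sticks out 13 mm before the front wall; under it the space is free for 35 mm down to the lid, so a fingertip tilted forward can hook it
- red_toggle (a joint): angle of the toggle under the red guard (rad): 0 off, leaning 0.28 to the front, away from the hinge; 0.56 on, leaning 0.28 back towards the hinge. Steel bat with a white sleeve 9 mm thick; its pivot is 7 mm above the lid, on the centre line, 32 mm before the hinge pin. Pushed past the middle it snaps over by itself and stays; about 2 N at its tip starts it
- red_toggle_tip (a point): tip of that toggle's white sleeve, 25 mm from its pivot, 90 mm above the bench (32 mm above the lid); it moves 14 mm from off to on
- yellow_box: the same switch box but with a yellow guard, not to be operated; origin and axes as for the other box
- yellow_guard (a joint): angle of the yellow guard (rad), 0 shut
- yellow_toggle (a joint): angle of the toggle under the yellow guard (rad), 0 off
- solder_reel: white reel of solder standing on its flange, 60 mm in diameter, 50 mm high, loose; origin at the centre of its underside
- flux_bottle: white bottle with a red cap, 32 mm in diameter, 85 mm high, loose; origin at the centre of its underside
- screwdriver: orange-handled screwdriver 150 mm long lying on the bench at the left of the left box, loose; origin under its middle

How it is judged:
On the way, in this order (a step that is already met when the one before it is completed fails the run):
1. the red guard is lifted right back and stays there, the toggle still off (value of joint red_guard above 1.6 rad and value of joint red_toggle below 0.12 rad), for 0.2 s.
2. the toggle is flipped on with the guard open (value of joint red_toggle above 0.46 rad and value of joint red_guard above 1.2 rad), for 0.2 s.
3. the guard has dropped shut over the toggle (value of joint red_guard below 0.08 rad and value of joint red_toggle above 0.46 rad), for 0.2 s.
At the end, for the whole second after the job is handed in: red guard shut (within 0.08 rad) over its toggle, the toggle on (above 0.46 of 0.56 rad); the yellow guard shut and its toggle off; reel, bottle and screwdriver within 15 mm of where they were (all of step 3 and value of joint yellow_guard below 0.08 rad and value of joint yellow_toggle below 0.12 rad and distance of each of solder_reel, flux_bottle, screwdriver from where it was at the start of the episode below 0.015 m); the robot touches nothing.
It fails at once if the red guard is pinched or forced (over 35 N) (contact force between the fingers and red_guard above 35 N).
It fails at once if the toggle is pinched or forced (over 35 N) (contact force between the fingers and red_toggle above 35 N).
It fails at once if the yellow guard is opened or its toggle switched (value of joint yellow_guard above 0.2 rad or value of joint yellow_toggle above 0.28 rad).
It fails at once if the reel, the bottle or the screwdriver is moved more than 15 mm or the bottle knocked over (distance of any of solder_reel, flux_bottle, screwdriver from where it was at the start of the episode above 0.015 m or angle between flux_bottle's own z axis and vertical above 0.3 rad).
It also fails if it takes over 51 s, if anything falls off the work surface, if the arm or the gripper's body presses on something with over 40 N, if the wrist force passes 120 N, or if a joint passes its speed limit or range.

## Working session

There is one attempt and no reset: what is moved stays moved. The work goes in short steps, Python scripts to look and compute and a tool call to move; the robot and the scene stay as the last step left them, time stands still between calls to the robot, and variables do not carry over. Pictures are saved under pics/ and viewed, at most 10 in all, crops included, and the job is handed in when it is done.

Besides the shell and the picture viewer there is one more tool, called after "Emit:" as name([rows], argument=value, ...), one row to a line, values as JSON. play_rows: Moves the arm, as the interface text tells. Its arguments: {"type":"object","properties":{"targets":{"type":"array","items":{"type":"array","items":{"type":"number"}}},"grip":{"type":"number"},"newtons":{"type":"number"}},"required":["targets"]}

```bash
mkdir -p pics; ls; cat > h.py <<'E'
import numpy as np,cv2
from scipy.spatial.transform import Rotation as R
from rig import manip,eyes,models
def rot(q): q=np.array(q); return R.from_quat(np.r_[q[1:],q[0]])
def camrot(a):
    a=np.array(a); return R.from_matrix(a) if a.shape==(3,3) else rot(a)
def w(p,x): return camrot(p["attitude"]).apply(x)+np.array(p["xyz"])
E
python3 - <<'E'
from h import *
s=manip.sense(); print(s)
for n in ["scene","top"]:
    p=eyes.grab_frame(n); cv2.imwrite(f"pics/{n}0.png",p["frame"])
    print({k:v for k,v in p.items() if k!="frame"})
    for t in ["red_box","red_hinge","red_lip","red_guard","yellow_box","solder_reel","flux_bottle","screwdriver"]:
        try: print(n,t,[(np.round(w(p,d["xyz"]),4).tolist(),round(d["conf"],2)) for d in models.mark_of(p,t)][:3])
        except Exception as e: print(t,e)
E
```

```text
pics
{'t': 0.0, 'joint_pos': array([ 9.73493820e-01,  2.07400181e-01,  1.54292187e+00, -5.02721110e-05,
        1.39347304e+00, -1.50466277e-01]), 'qvel': array([0.00127558, 0.00106882, 0.00054915, 0.00146922, 0.00098092,
       0.00060521]), 'effort': array([-2.38902276e-04, -3.70883596e+01, -2.81421089e+01,  6.98746461e-02,
        3.63368355e-02, -1.63197292e-04]), 'ee_pos': array([0.24802546, 0.5178824 , 0.20431726]), 'ee_rot': array([-3.79174668e-04,  2.21559586e-01,  9.75146213e-01, -1.03417650e-03]), 'wrist_force': array([ 0.43294607, -0.05887118,  0.49262469]), 'ft_torque': array([0.06558341, 0.01072639, 0.03822526]), 'grip_force': 0.0, 'gripper_width': 1.0019972283027176}
{'fx': 466.29282823028643, 'fy': 466.29282823028643, 'cx': 314.55432533719517, 'cy': 236.18413282355618, 'xyz': array([ 1.14644689, -0.05491038,  0.67975825]), 'attitude': array([0.70458083, 0.30862626, 0.2438741 , 0.59062772]), 'shot': 1}
scene red_box [([0.5277, 0.1838, -0.0013], 0.74)]
scene red_hinge [([0.5397, 0.1825, 0.0712], 0.55)]
scene red_lip [([0.4721, 0.1776, 0.1033], 0.63)]
red_guard it knows: 
[... 374 characters left out ...]
14063673, 'cy': 242.7555455766715, 'xyz': array([0.41350654, 0.06596913, 1.07258961]), 'attitude': array([ 0.71046835,  0.04020614, -0.04605807, -0.70106835]), 'shot': 2}
top red_box [([0.5241, 0.1786, 0.0032], 0.91), ([0.544, 0.1793, 0.0621], 0.55)]
top red_hinge [([0.5424, 0.1811, 0.0668], 0.66)]
top red_lip [([0.474, 0.1729, 0.0993], 0.69)]
red_guard it knows: flux_bottle, red_box, red_hinge, red_lip, red_toggle_tip, screwdriver, solder_reel, yellow_box
top yellow_box [([0.5194, -0.1523, -0.0013], 0.78)]
top solder_reel [([0.6351, -0.0093, 0.0013], 0.7), ([0.5268, 0.1765, 0.0004], 0.23)]
top flux_bottle [([0.4424, 0.0208, 0.0017], 0.54)]
top screwdriver [([0.4688, 0.3012, -0.0045], 0.74)]
```

View pics/top0.png

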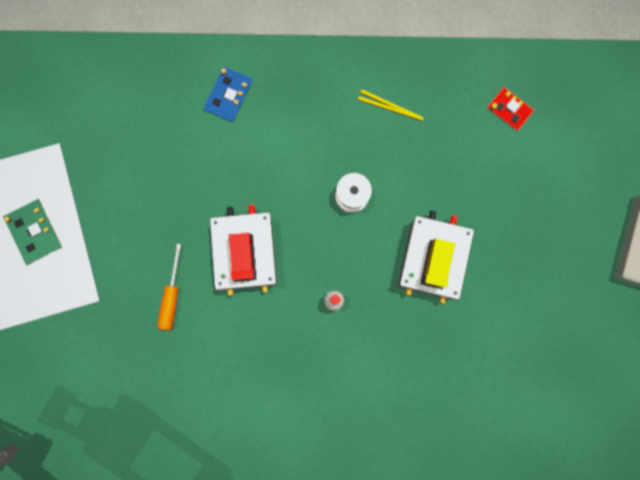

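View pics/scene0.png

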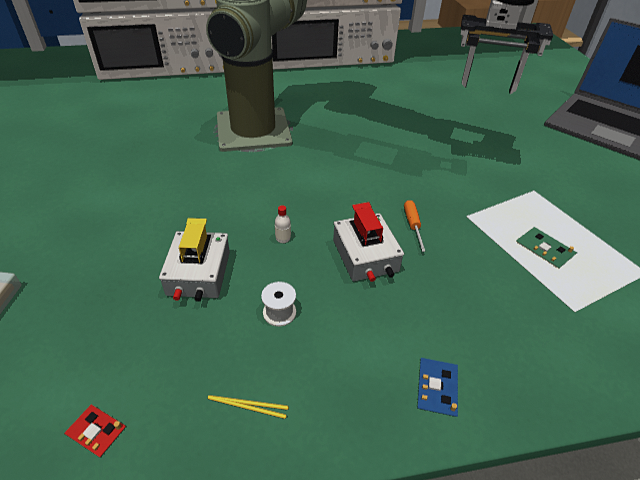

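The two views agree. The red box is at about (0.525, 0.18) m, with the top view showing its lid at px (211–275, 213–290). The yellow box is at px (437, 257), the bottle at (334, 300), the reel at (353, 192) and the screwdriver at (170, 290). Next I'll refine the red box's pose from its lid outline.

```bash
cat >> h.py <<'E'
def back(p,uv,z):
    uv=np.atleast_2d(uv).astype(float)
    d=np.c_[(uv[:,0]-p["cx"])/p["fx"],-(uv[:,1]-p["cy"])/p["fy"],-np.ones(len(uv))]
    d=camrot(p["attitude"]).apply(d); c=np.array(p["xyz"])
    return c+d*((z-c[2])/d[:,2])[:,None]
E
python3 - <<'E'
from h import *
p=eyes.grab_frame("top"); f=p["frame"].astype(int)
hsv=cv2.cvtColor(p["frame"],cv2.COLOR_BGR2HSV)
lid=((hsv[...,1]<60)&(hsv[...,2]>150)).astype(np.uint8)
red=((f[...,2]>150)&(f[...,1]<70)&(f[...,0]<70)).astype(np.uint8)
for nm,m,z in [("lid",lid,.058),("red",red,.1)]:
    k=np.zeros_like(m); k[205:300,200:285]=m[205:300,200:285]
    if nm=="red":k[:226]=0
    n,l,st,_=cv2.connectedComponentsWithStats(k); k=(l==1+np.argmax(st[1:,4]))
    v,u=np.nonzero(k); q=back(p,np.c_[u,v],z)[:,:2]*1000
    r=cv2.minAreaRect(q.astype(np.float32)); print(nm,r,np.round(cv2.boxPoints(r),1).tolist())
print(models.mark_of(p,"red_lip")[0],)
for n in ["top","scene"]:
  for _ in range(3):
    p=eyes.grab_frame(n)
    print(n,*[np.round(w(p,models.mark_of(p,t)[0]["xyz"]),4) for t in ["red_box","red_hinge","red_lip"]])
c=cv2.resize(p["frame"][180:300,310:430],(600,600),interpolation=cv2.INTER_CUBIC);cv2.imwrite("pics/c1.png",c)
E
```

```text
lid ((523.9254760742188, 178.1370849609375), (123.85652923583984, 102.9587173461914), 5.952120780944824) [[457.0, 222.89999389648438], [467.70001220703125, 120.5], [590.9000244140625, 133.39999389648438], [580.2000122070312, 235.8000030517578]]
red ((508.2706298828125, 174.48831176757812), (71.12989807128906, 34.20398712158203), 4.755276679992676) [[471.3999938964844, 188.60000610351562], [474.20001220703125, 154.5], [545.0999755859375, 160.39999389648438], [542.2999877929688, 194.5]]
{'xyz': [-0.1157, -0.0167, -1.074], 'conf': 0.74}
top [0.5247 0.1749 0.0014] [0.544  0.1782 0.064 ] [0.4756 0.1756 0.0993]Traceback (most recent call last):
  File "<stdin>", line 16, in <module>
IndexError: list index out of range
```

The lid and guard outlines give a box centre of (0.524, 0.178) and a yaw of about 0.095, which matches the networks. Next is a small planner that turns box coordinates into rows.

```bash
cat > plan.py <<'E'
from h import *
import json,sys,os
C=np.array([.5242,.1783,0]); YAW=.095; B=R.from_euler("z",YAW)
def pose(x,y,z,a,edge=8):
    "leading corner (edge mm ahead of TCP; 0: the TCP) at box x,y,z mm, tool tilted forward a deg"
    a=np.radians(a); c,s=np.cos(a),np.sin(a)
    p=np.array([x-edge*c,y,z-edge*s])/1000
    return C+B.apply(p), B*R.from_matrix(np.array([[-c,0,s],[0,1,0],[-s,0,-c]]))
def start():
    s=manip.sense()
    if not os.path.exists("cmd.json"): return np.array([.248,.519,.205]),rot(s["ee_rot"])
    d=json.load(open("cmd.json")); return np.array(d["p"]),R.from_quat(d["q"])
def plan(wp):
    p0,r0=start()
    s=manip.sense(); e=np.array(s["ee_pos"]); print("t",round(s["t"],2),"cmd-meas mm",np.round((p0-e)*1e3,1),"deg",round(np.degrees((r0.inv()*rot(s["ee_rot"])).magnitude()),2),"F",np.round(s["wrist_force"],1))
    rows=[]
    for k in wp:
        p,r=pose(*k); rows.append([round(v,3)+0. for v in np.r_[r0.inv().apply(p-p0)/.15,(r0.inv()*r).as_rotvec()/(np.pi/2)]])
    print(json.dumps(rows).replace(" ",""))
    q=np.array(rows[-1]); json.dump(dict(p=(p0+r0.apply(q[:3]*.15)).tolist(),q=(r0*R.from_rotvec(q[3:]*np.pi/2)).as_quat().tolist()),open("cmd.json","w"))
E
python3 -c "
from plan import *
plan([(-120,0,150,50)])"
```

```text
t 1.2 cmd-meas mm [-0.5  0.5 -0.5] deg 0.0 F [-0.8 -0.1 -0.4]
[[-1.927,-1.683,0.408,-0.15,-0.542,-0.323]]
```

```bash
rm cmd.json; python3 -c "
from plan import *
p0,r0=start()
p,r=pose(-120,0,150,50)
q=B.inv().apply((p0+p)/2-C)*1000; print(q)
plan([(q[0],q[1],200,25,0)])"
```

```text
[-183.88952405  182.68164857  174.43582223]
t 1.2 cmd-meas mm [-0.5  0.5 -0.5] deg 0.0 F [-0.8 -0.1 -0.4]
[[-0.964,-0.841,0.033,-0.075,-0.271,-0.339]]
```

Emit:
play_rows([
  [-0.964, -0.841, 0.033, -0.075, -0.271, -0.339],
  [-0.964, -0.841, 0.033, -0.075, -0.271, -0.339],
  [-0.964, -0.841, 0.033, -0.075, -0.271, -0.339],
  [-0.964, -0.841, 0.033, -0.075, -0.271, -0.339],
  [-0.964, -0.841, 0.033, -0.075, -0.271, -0.339],
  [-0.964, -0.841, 0.033, -0.075, -0.271, -0.339],
  [-0.964, -0.841, 0.033, -0.075, -0.271, -0.339],
], grip=-1)

```text
t: 1.9
ee_pos: [0.3245, 0.3429, 0.2012]
ee_rot: [0.216, -0.045, 0.975, 0.011]
wrist_force: [0.3, 0.4, -0.4]
gripper_width: 0.441
grip_force: 0.0
```

```bash
python3 -c "
from plan import *
plan([(-120,0,150,50)])"
```

```text
t 1.9 cmd-meas mm [-0.6 -0.1 -1.2] deg 0.11 F [ 0.3  0.4 -0.4]
[[-0.197,-1.218,0.505,0.0,-0.278,0.0]]
```

```bash
rm cmd.json; python3 -c "
from plan import *
plan([(-183.88952405,182.68164857,200,25,0)])
plan([(-130,60,170,40)])"
```

```text
t 1.9 cmd-meas mm [-76.5 176.1   3.8] deg 0.0 F [ 0.3  0.4 -0.4]
[[-0.343,-1.217,0.195,0.0,0.0,-0.001]]
t 1.9 cmd-meas mm [-0.7 -0.1 -1.2] deg 0.09 F [ 0.3  0.4 -0.4]
[[-0.19,-0.818,0.347,0.0,-0.167,0.0]]
```

Emit:
play_rows([
  [-0.19, -0.818, 0.347, 0, -0.167, 0],
  [-0.19, -0.818, 0.347, 0, -0.167, 0],
  [-0.19, -0.818, 0.347, 0, -0.167, 0],
  [-0.19, -0.818, 0.347, 0, -0.167, 0],
  [-0.19, -0.818, 0.347, 0, -0.167, 0],
])

```text
t: 2.4
ee_pos: [0.3853, 0.2247, 0.1669]
ee_rot: [0.343, -0.042, 0.938, 0.016]
wrist_force: [1.0, 0.6, 0.5]
gripper_width: 0.024
grip_force: 0.0
```

```bash
python3 -c "
from plan import *
plan([(-120,0,140,50)])"
```

```text
t 2.4 cmd-meas mm [-2.3  0.4 -2.1] deg 0.25 F [1.  0.6 0.5]
[[0.076,-0.4,0.205,0.0,-0.111,0.0]]
```

Emit:
play_rows([
  [0.076, -0.4, 0.205, 0, -0.111, 0],
  [0.076, -0.4, 0.205, 0, -0.111, 0],
  [0.076, -0.4, 0.205, 0, -0.111, 0],
  [0.076, -0.4, 0.205, 0, -0.111, 0],
])

```text
t: 2.8
ee_pos: [0.4243, 0.1915, 0.1481]
ee_rot: [0.412, -0.039, 0.91, 0.011]
wrist_force: [0.9, -0.1, -0.1]
gripper_width: 0.005
grip_force: 0.0
```

```bash
python3 -c "
from plan import *
plan([(-85,0,110,50),(-85,0,78,50),(-70,0,78,50)])"
```

```text
t 2.8 cmd-meas mm [-24.6 -25.  -14.2] deg 1.74 F [ 0.9 -0.1 -0.1]
[[0.004,-0.001,0.307,0.0,0.0,0.0],[0.167,-0.001,0.444,0.0,0.0,0.0],[0.103,-0.001,0.521,0.0,0.0,0.0]]
```

```bash
python3 -c "
from plan import *
s=manip.sense();print(np.round(s['joint_pos'],3),np.round(s['qvel'],3))"
```

```text
[ 0.436 -0.348  2.457 -0.914  0.347 -0.455] [ 0.01  -0.023 -0.013  0.002 -0.004  0.002]
```

The arm is at joint 3's range limit, so 50° of tilt is too much. I'll use about 35° instead.

```bash
cat >> plan.py <<'E'
def sync():
    s=manip.sense(); json.dump(dict(p=list(map(float,s["ee_pos"])),q=rot(s["ee_rot"]).as_quat().tolist()),open("cmd.json","w"))
E
python3 -c "
from plan import *
sync()
plan([(-100,0,130,35)])"
```

```text
t 2.8 cmd-meas mm [0. 0. 0.] deg 0.0 F [ 0.9 -0.1 -0.1]
[[0.15,-0.15,0.061,-0.012,0.152,-0.002]]
```

Emit:
play_rows([
  [0.15, -0.15, 0.061, -0.012, 0.152, -0.002],
  [0.15, -0.15, 0.061, -0.012, 0.152, -0.002],
  [0.15, -0.15, 0.061, -0.012, 0.152, -0.002],
  [0.15, -0.15, 0.061, -0.012, 0.152, -0.002],
  [0.15, -0.15, 0.061, -0.012, 0.152, -0.002],
])

```text
t: 3.3
ee_pos: [0.4205, 0.1685, 0.1283]
ee_rot: [0.303, -0.045, 0.952, 0.015]
wrist_force: [0.3, 0.4, -0.1]
gripper_width: 0.005
grip_force: 0.0
```

```bash
python3 -c "
from plan import *
print(np.round(manip.sense()['joint_pos'],3))
sync()
plan([(-85,0,110,35),(-80,0,78,35),(-70,0,78,35)])"
```

```text
[ 0.262 -0.342  2.368 -0.193  0.514 -1.264]
t 3.3 cmd-meas mm [0. 0. 0.] deg 0.0 F [ 0.3  0.4 -0.1]
[[0.02,-0.001,0.173,0.001,0.004,-0.001],[0.116,-0.001,0.366,0.001,0.004,-0.001],[0.061,-0.001,0.405,0.001,0.004,-0.001]]
```

Emit:
play_rows([
  [0.02, -0.001, 0.173, 0.001, 0.004, -0.001],
  [0.116, -0.001, 0.366, 0.001, 0.004, -0.001],
  [0.116, -0.001, 0.366, 0.001, 0.004, -0.001],
  [0.061, -0.001, 0.405, 0.001, 0.004, -0.001],
  [0.061, -0.001, 0.405, 0.001, 0.004, -0.001],
  [0.061, -0.001, 0.405, 0.001, 0.004, -0.001],
])

```text
t: 3.9
ee_pos: [0.4463, 0.1695, 0.0717]
ee_rot: [0.3, -0.046, 0.953, 0.013]
wrist_force: [-0.0, 0.3, -1.2]
gripper_width: 0.005
grip_force: 0.0
```

```bash
python3 - <<'E'
from plan import *
print(np.round(manip.sense()['joint_pos'],3))
for n,(a,b,c,d) in dict(scene=(170,290,310,430),top=(200,320,180,300)).items():
    p=eyes.grab_frame(n); cv2.imwrite(f"pics/{n}1.png",cv2.resize(p["frame"][a:b,c:d],(560,560),interpolation=cv2.INTER_CUBIC))
a,b=[cv2.imread(f"pics/{n}1.png") for n in("scene","top")]
cv2.imwrite("pics/both1.png",cv2.resize(np.hstack([a,b]),(800,400)))
plan([(-55,0,78,35),(-43,0,78,35)])
E
```

```text
[ 0.245 -0.119  2.355 -0.287  0.314 -1.176]
t 4.0 cmd-meas mm [2.6 2.  2.5] deg 0.22 F [-0.8  0.  -0.3]
[[-0.082,0.0,0.057,0.0,0.0,0.0],[-0.147,0.0,0.103,0.0,0.0,0.0]]
```

View pics/both1.png

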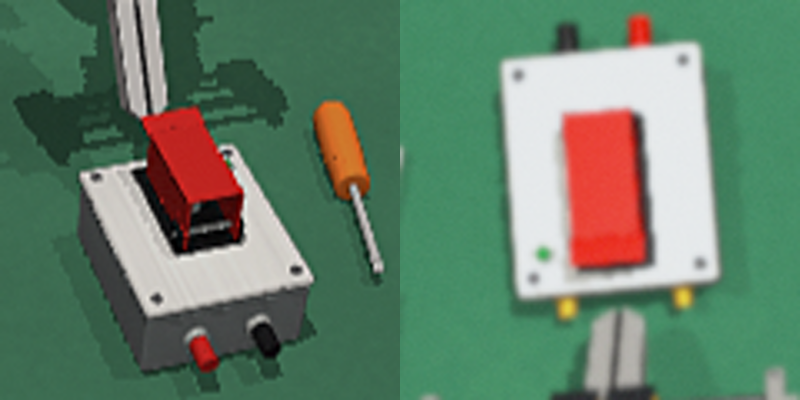

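The fingertips sit in front of the lip, centred on it, with the left crop showing the tip at (145, 110) against the lip at (160, 115). I'll resync and slide underneath.

```bash
python3 -c "
from plan import *
sync()
plan([(-60,0,78,35),(-50,0,78,35),(-43,0,79,35)])"
```

```text
t 4.0 cmd-meas mm [0. 0. 0.] deg 0.0 F [-0.8  0.  -0.3]
[[-0.079,0.011,0.035,-0.002,-0.002,0.001],[-0.134,0.011,0.073,-0.002,-0.002,0.001],[-0.176,0.011,0.094,-0.002,-0.002,0.001]]
```

Emit:
play_rows([
  [-0.079, 0.011, 0.035, -0.002, -0.002, 0.001],
  [-0.134, 0.011, 0.073, -0.002, -0.002, 0.001],
  [-0.176, 0.011, 0.094, -0.002, -0.002, 0.001],
  [-0.176, 0.011, 0.094, -0.002, -0.002, 0.001],
  [-0.176, 0.011, 0.094, -0.002, -0.002, 0.001],
])

```text
t: 4.5
ee_pos: [0.474, 0.173, 0.0723]
ee_rot: [0.298, -0.045, 0.953, 0.014]
wrist_force: [-0.7, 0.2, -0.2]
gripper_width: 0.006
grip_force: 0.0
```

```bash
cat >> plan.py <<'E'
def where():
    s=manip.sense(); p=B.inv().apply(np.array(s["ee_pos"])-C)*1000; M=(B.inv()*rot(s["ee_rot"])).as_matrix()
    print("TCP box",p.round(1),"corner",(p-8*M[:,0]).round(1),"tilt",np.degrees(np.arctan2(M[0,2],-M[2,2])).round(1),"ty",M[:,1].round(3))
def arc(th,gx=-61,gz=20):
    t=np.radians(th); c,s=np.cos(t),np.sin(t)
    return (18+c*gx+s*gz,0,70-s*gx+c*gz,min(35,87-th))
E
python3 -c "
from plan import *
print(np.round(manip.sense()['joint_pos'],3))
where(); plan([arc(t) for t in (0,5,10,15,20,25)])
"
```

```text
[ 0.232 -0.056  2.296 -0.26   0.309 -1.21 ]
TCP box [-50.5  -0.5  72.3] corner [-43.9  -0.5  76.8] tilt 34.8 ty [ 0.  1. -0.]
t 4.5 cmd-meas mm [0.8 0.6 2.1] deg 0.23 F [-0.7  0.2 -0.2]
[[-0.042,0.0,-0.06,0.0,0.0,0.0],[-0.073,0.0,-0.081,0.0,0.0,0.0],[-0.106,0.0,-0.099,0.0,0.0,0.0],[-0.14,0.0,-0.115,0.0,0.0,0.0],[-0.175,0.0,-0.127,0.0,0.0,0.0],[-0.211,0.0,-0.136,0.0,0.0,0.0]]
```

Emit:
play_rows([
  [-0.042, 0, -0.06, 0, 0, 0],
  [-0.042, 0, -0.06, 0, 0, 0],
  [-0.073, 0, -0.081, 0, 0, 0],
  [-0.106, 0, -0.099, 0, 0, 0],
  [-0.14, 0, -0.115, 0, 0, 0],
  [-0.175, 0, -0.127, 0, 0, 0],
  [-0.211, 0, -0.136, 0, 0, 0],
  [-0.211, 0, -0.136, 0, 0, 0],
])

```text
t: 5.3
ee_pos: [0.4896, 0.1748, 0.1087]
ee_rot: [0.3, -0.045, 0.953, 0.014]
wrist_force: [-0.9, -0.2, 0.6]
gripper_width: 0.004
grip_force: 0.0
```

```bash
python3 - <<'E'
from plan import *
where()
p=eyes.grab_frame("scene"); cv2.imwrite("pics/s2.png",cv2.resize(p["frame"][150:270,310:430],(400,400),interpolation=cv2.INTER_CUBIC))
plan([arc(t) for t in (30,35,40,45,50,55,60)])
E
```

```text
TCP box [-34.8  -0.2 108.7] corner [-28.3  -0.2 113.3] tilt 34.9 ty [0. 1. 0.]
t 5.35 cmd-meas mm [0.1 0.3 1.2] deg 0.12 F [ 0.1  0.5 -0.5]
[[-0.037,0.0,-0.006,0.0,0.0,0.0],[-0.074,0.0,-0.009,0.0,0.0,0.0],[-0.111,0.0,-0.009,0.0,0.0,0.0],[-0.149,0.0,-0.005,0.0,0.0,0.0],[-0.185,0.0,0.002,0.0,0.0,0.0],[-0.221,0.0,0.009,0.0,0.033,0.0],[-0.257,0.0,0.018,0.0,0.089,0.0]]
```

View pics/s2.png

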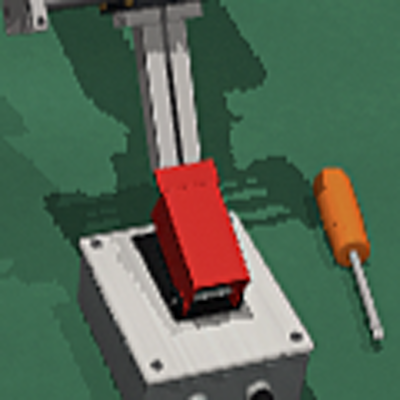

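The guard is rising on the fingertip, with its lip at crop (187, 170). I'll continue along the arc.

Emit:
play_rows([
  [-0.037, 0, -0.006, 0, 0, 0],
  [-0.074, 0, -0.009, 0, 0, 0],
  [-0.111, 0, -0.009, 0, 0, 0],
  [-0.149, 0, -0.005, 0, 0, 0],
  [-0.185, 0, 0.002, 0, 0, 0],
  [-0.221, 0, 0.009, 0, 0.033, 0],
  [-0.257, 0, 0.018, 0, 0.089, 0],
  [-0.257, 0, 0.018, 0, 0.089, 0],
])

```text
t: 6.15
ee_pos: [0.526, 0.1782, 0.1307]
ee_rot: [0.235, -0.046, 0.971, 0.012]
wrist_force: [0.0, 1.0, 0.5]
gripper_width: 0.01
grip_force: 0.0
```

```bash
python3 - <<'E'
from plan import *
where()
plan([arc(t) for t in (65,70,75,80,85)])
E
```

```text
TCP box [  1.8  -0.2 130.7] corner [  8.9  -0.2 134.4] tilt 27.2 ty [0.001 1.    0.001]
t 6.15 cmd-meas mm [-4.  -0.2 -1.6] deg 0.23 F [0.  1.  0.5]
[[-0.035,0.0,0.006,0.0,0.055,0.0],[-0.07,0.0,0.016,0.0,0.111,0.0],[-0.105,0.0,0.029,0.0,0.166,0.0],[-0.137,0.0,0.044,0.0,0.222,0.0],[-0.169,0.0,0.063,0.0,0.278,0.0]]
```

Emit:
play_rows([
  [-0.035, 0, 0.006, 0, 0.055, 0],
  [-0.07, 0, 0.016, 0, 0.111, 0],
  [-0.105, 0, 0.029, 0, 0.166, 0],
  [-0.137, 0, 0.044, 0, 0.222, 0],
  [-0.169, 0, 0.063, 0, 0.278, 0],
  [-0.169, 0, 0.063, 0, 0.278, 0],
  [-0.169, 0, 0.063, 0, 0.278, 0],
])

```text
t: 6.85
ee_pos: [0.5472, 0.18, 0.1288]
ee_rot: [0.015, -0.047, 0.999, 0.0]
wrist_force: [-0.5, 0.0, -0.5]
gripper_width: -0.0
grip_force: 0.0
```

```bash
python3 - <<'E'
from plan import *
where()
p=eyes.grab_frame("scene"); cv2.imwrite("pics/s3.png",cv2.resize(p["frame"][150:270,310:430],(400,400),interpolation=cv2.INTER_CUBIC))
plan([(-30,0,136,15),(-60,0,125,30),(-60,0,84,30)])
E
```

```text
TCP box [ 23.1  -0.5 128.8] corner [ 31.1  -0.5 129.1] tilt 1.8 ty [ 0.     1.    -0.001]
t 6.9 cmd-meas mm [2.3 0.6 3.3] deg 0.25 F [-0.2  0.4  1.2]
[[0.415,0.0,-0.025,0.0,-0.145,0.0],[0.613,0.0,0.054,0.0,-0.312,0.0],[0.622,0.0,0.327,0.0,-0.312,0.0]]
```

View pics/s3.png

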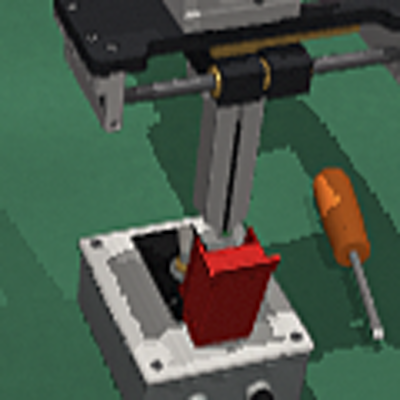

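The guard is fully open, roof facing back at crop (230, 290), and the toggle is exposed at (185, 245). I'll back off and drop in front of the toggle.

Emit:
play_rows([
  [0.415, 0, -0.025, 0, -0.145, 0],
  [0.415, 0, -0.025, 0, -0.145, 0],
  [0.613, 0, 0.054, 0, -0.312, 0],
  [0.613, 0, 0.054, 0, -0.312, 0],
  [0.622, 0, 0.327, 0, -0.312, 0],
  [0.622, 0, 0.327, 0, -0.312, 0],
  [0.622, 0, 0.327, 0, -0.312, 0],
  [0.622, 0, 0.327, 0, -0.312, 0],
])

```text
t: 7.7
ee_pos: [0.4584, 0.1719, 0.0803]
ee_rot: [0.259, -0.046, 0.965, 0.013]
wrist_force: [-0.2, 0.6, 0.2]
gripper_width: 0.006
grip_force: 0.0
```

```bash
python3 - <<'E'
from plan import *
where()
for n,(a,b,c,d) in dict(scene=(160,280,310,430),top=(200,320,180,300)).items():
    p=eyes.grab_frame(n); cv2.imwrite(f"pics/{n}4.png",cv2.resize(p["frame"][a:b,c:d],(400,400),interpolation=cv2.INTER_CUBIC))
    for t in ("red_toggle_tip","red_lip"):
        print(n,t,[(B.inv().apply(w(p,d["xyz"])-C).round(4)*1000,d["conf"]) for d in models.mark_of(p,t)[:2]])
cv2.imwrite("pics/both4.png",np.hstack([cv2.imread(f"pics/{n}4.png") for n in("scene","top")]))
plan([(-45,0,84,30),(-32,0,84,30),(-27,0,84,30),(-22,0,84,30),(-18,0,84,30)])
E
```

```text
TCP box [-66.1  -0.1  80.3] corner [-59.1  -0.1  84.3] tilt 30.1 ty [-0.     1.     0.001]
scene red_toggle_tip [(array([-21.3,   2.1,  87.2]), 0.6)]
scene red_lip [(array([ 62.4,   4.4, 134.1]), 0.58), (array([-43.6, 131.8,  -2.5]), 0.38)]
top red_toggle_tip [(array([-21.9,  -0.6,  84.4]), 0.35)]
top red_lip [(array([ 61.3,   1.6, 130.1]), 0.67)]
t 8.0 cmd-meas mm [-0.   0.3  0.9] deg 0.11 F [ 0.   0.3 -0. ]
[[-0.086,0.0,0.05,0.0,0.0,0.0],[-0.161,0.0,0.094,0.0,0.0,0.0],[-0.19,0.0,0.11,0.0,0.0,0.0],[-0.219,0.0,0.127,0.0,0.0,0.0],[-0.242,0.0,0.14,0.0,0.0,0.0]]
```

View pics/both4.png

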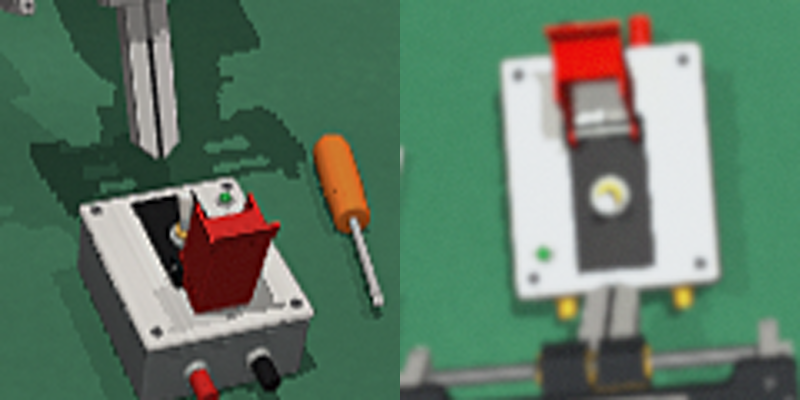

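The guard is at its stop, its lip measured at (62, 132) mm as specified. The toggle is off, its tip at x ≈ -21 mm in the box, seen at crop (608, 195), in line with the fingers. Now the push.

Emit:
play_rows([
  [-0.086, 0, 0.05, 0, 0, 0],
  [-0.161, 0, 0.094, 0, 0, 0],
  [-0.19, 0, 0.11, 0, 0, 0],
  [-0.219, 0, 0.127, 0, 0, 0],
  [-0.242, 0, 0.14, 0, 0, 0],
  [-0.242, 0, 0.14, 0, 0, 0],
])

```text
t: 8.6
ee_pos: [0.4983, 0.1755, 0.0777]
ee_rot: [0.257, -0.046, 0.965, 0.012]
wrist_force: [-0.9, -0.5, 0.1]
gripper_width: 0.008
grip_force: 0.2
```

```bash
python3 - <<'E'
from plan import *
where()
p=eyes.grab_frame("scene")
for t in ("red_toggle_tip",):
    print(t,[(B.inv().apply(w(p,d["xyz"])-C).round(4)*1000,d["conf"]) for d in models.mark_of(p,t)[:2]])
plan([(-16,0,84,30),(-14,0,84,30)])
E
```

```text
TCP box [-26.   -0.4  77.7] corner [-19.1  -0.4  81.7] tilt 29.8 ty [-0.  1. -0.]
red_toggle_tip [(array([-12. ,   0.8,  88.3]), 0.45)]
t 8.7 cmd-meas mm [1.2 0.4 2.2] deg 0.22 F [-0.2  0.5 -1.1]
[[-0.012,0.0,0.007,0.0,0.0,0.0],[-0.023,0.0,0.014,0.0,0.0,0.0]]
```

Emit:
play_rows([
  [-0.012, 0, 0.007, 0, 0, 0],
  [-0.023, 0, 0.014, 0, 0, 0],
  [-0.023, 0, 0.014, 0, 0, 0],
])

```text
t: 9.0
ee_pos: [0.5031, 0.176, 0.0785]
ee_rot: [0.258, -0.046, 0.965, 0.012]
wrist_force: [-0.1, 0.7, -0.0]
gripper_width: 0.006
grip_force: 0.0
```

```bash
python3 - <<'E'
from plan import *
where()
plan([(-50,0,90,30),(-80,0,110,25),(-90,0,150,15)])
E
```

```text
TCP box [-21.2  -0.3  78.5] corner [-14.3  -0.3  82.4] tilt 29.9 ty [-0.  1.  0.]
t 9.0 cmd-meas mm [0.2 0.3 1.5] deg 0.12 F [-0.1  0.7 -0. ]
[[0.187,0.0,-0.155,0.0,0.0,0.0],[0.294,0.0,-0.375,0.0,0.056,0.0],[0.216,0.001,-0.649,0.0,0.167,0.0]]
```

Emit:
play_rows([
  [0.187, 0, -0.155, 0, 0, 0],
  [0.294, 0, -0.375, 0, 0.056, 0],
  [0.294, 0, -0.375, 0, 0.056, 0],
  [0.216, 0.001, -0.649, 0, 0.167, 0],
  [0.216, 0.001, -0.649, 0, 0.167, 0],
  [0.216, 0.001, -0.649, 0, 0.167, 0],
])

```text
t: 9.6
ee_pos: [0.4311, 0.1694, 0.1499]
ee_rot: [0.133, -0.047, 0.99, 0.007]
wrist_force: [0.6, 0.3, 0.8]
gripper_width: 0.005
grip_force: 0.0
```

```bash
python3 - <<'E'
from plan import *
where()
for n in("scene","top"):
    p=eyes.grab_frame(n)
    print(n,[(B.inv().apply(w(p,d["xyz"])-C).round(4)*1000,d["conf"]) for d in models.mark_of(p,"red_toggle_tip")[:2]])
    if n=="scene": cv2.imwrite("pics/s5.png",cv2.resize(p["frame"][180:260,320:420],(500,400),interpolation=cv2.INTER_CUBIC))
plan([(-60,0,240,0,0),(20,0,240,0,0)])
E
```

```text
TCP box [-9.350e+01 -1.000e-01  1.499e+02] corner [-8.58e+01 -1.00e-01  1.52e+02] tilt 15.4 ty [0.001 1.    0.001]
scene [(array([-7.6,  3.6, 88.9]), 0.57), (array([ -95.8, -147.5,    2. ]), 0.56)]
top [(array([-7.4,  2.7, 88.4]), 0.39)]
t 9.8 cmd-meas mm [2.1 0.7 3.8] deg 0.33 F [ 0.2 -0.2 -0.4]
[[-0.402,0.0,-0.527,0.0,0.167,0.0],[-0.917,0.0,-0.389,0.0,0.167,0.0]]
```

View pics/s5.png

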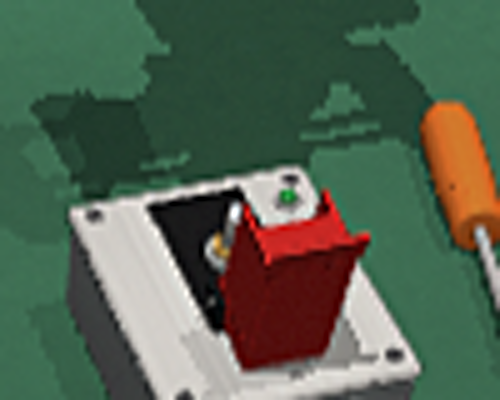

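The toggle is on: both views put its tip at x ≈ -7.5 mm, the on position. In the crop it leans back at (230, 235). I'll go up and over to the rear of the guard.

Emit:
play_rows([
  [-0.402, 0, -0.527, 0, 0.167, 0],
  [-0.402, 0, -0.527, 0, 0.167, 0],
  [-0.402, 0, -0.527, 0, 0.167, 0],
  [-0.917, 0, -0.389, 0, 0.167, 0],
  [-0.917, 0, -0.389, 0, 0.167, 0],
  [-0.917, 0, -0.389, 0, 0.167, 0],
  [-0.917, 0, -0.389, 0, 0.167, 0],
])

```text
t: 10.5
ee_pos: [0.5426, 0.1797, 0.2354]
ee_rot: [-0.004, -0.047, 0.999, -0.0]
wrist_force: [-0.5, 0.4, -0.3]
gripper_width: 0.004
grip_force: 0.0
```

```bash
python3 - <<'E'
from plan import *
where()
plan([(60,0,240,0,0),(105,0,210,0,0),(105,0,165,0,0),(105,0,115,0,0)])
E
```

```text
TCP box [ 18.4  -0.3 235.4] corner [ 26.4  -0.3 235.4] tilt -0.4 ty [ 0.  1. -0.]
t 10.5 cmd-meas mm [1.6 0.5 4.5] deg 0.43 F [-0.5  0.4 -0.3]
[[-0.267,0.0,0.0,0.0,0.0,0.0],[-0.567,-0.001,0.2,0.0,0.0,0.0],[-0.567,-0.001,0.5,0.0,0.0,0.0],[-0.567,-0.001,0.833,0.0,0.0,0.0]]
```

Emit:
play_rows([
  [-0.267, 0, 0, 0, 0, 0],
  [-0.567, -0.001, 0.1, 0, 0, 0],
  [-0.567, -0.001, 0.2, 0, 0, 0],
  [-0.567, -0.001, 0.5, 0, 0, 0],
  [-0.567, -0.001, 0.833, 0, 0, 0],
  [-0.567, -0.001, 0.833, 0, 0, 0],
  [-0.567, -0.001, 0.833, 0, 0, 0],
])

```text
t: 11.2
ee_pos: [0.6256, 0.1878, 0.112]
ee_rot: [-0.004, -0.048, 0.999, -0.0]
wrist_force: [0.2, -0.1, 0.5]
gripper_width: 0.001
grip_force: 0.0
```

```bash
python3 - <<'E'
from plan import *
where()
plan([(x,0,116,0,0) for x in (88,77,70,63,56,49,42)])
E
```

```text
TCP box [ 1.019e+02 -1.000e-01  1.120e+02] corner [ 1.099e+02 -1.000e-01  1.119e+02] tilt -0.4 ty [-0.  1. -0.]
t 11.2 cmd-meas mm [3.1 0.4 3. ] deg 0.39 F [ 0.2 -0.1  0.5]
[[0.114,0.0,-0.007,0.0,0.0,0.0],[0.187,0.0,-0.007,0.0,0.0,0.0],[0.234,0.0,-0.007,0.0,0.0,0.0],[0.28,0.0,-0.007,0.0,0.0,0.0],[0.327,0.0,-0.007,0.0,0.0,0.0],[0.374,0.0,-0.007,0.0,0.0,0.0],[0.42,0.0,-0.007,0.0,0.0,0.0]]
```

Emit:
play_rows([
  [0.114, 0, -0.007, 0, 0, 0],
  [0.187, 0, -0.007, 0, 0, 0],
  [0.234, 0, -0.007, 0, 0, 0],
  [0.28, 0, -0.007, 0, 0, 0],
  [0.327, 0, -0.007, 0, 0, 0],
  [0.374, 0, -0.007, 0, 0, 0],
  [0.42, 0, -0.007, 0, 0, 0],
])

```text
t: 11.9
ee_pos: [0.5649, 0.1818, 0.114]
ee_rot: [-0.002, -0.047, 0.999, -0.0]
wrist_force: [0.1, -0.2, -0.7]
gripper_width: 0.003
grip_force: 0.2
```

```bash
python3 - <<'E'
from plan import *
where()
plan([(x,0,116,0,0) for x in (36,30,25,20,16)])
E
```

```text
TCP box [ 40.8  -0.3 114. ] corner [ 48.8  -0.3 114. ] tilt -0.2 ty [-0.  1.  0.]
t 11.9 cmd-meas mm [1.2 0.4 2.1] deg 0.17 F [ 0.1 -0.2 -0.7]
[[0.04,0.0,0.0,0.0,0.0,0.0],[0.08,0.0,0.0,0.0,0.0,0.0],[0.114,0.0,0.0,0.0,0.0,0.0],[0.147,0.0,0.0,0.0,0.0,0.0],[0.174,0.0,0.0,0.0,0.0,0.0]]
```

Emit:
play_rows([
  [0.04, 0, 0, 0, 0, 0],
  [0.08, 0, 0, 0, 0, 0],
  [0.114, 0, 0, 0, 0, 0],
  [0.147, 0, 0, 0, 0, 0],
  [0.174, 0, 0, 0, 0, 0],
  [0.174, 0, 0, 0, 0, 0],
])

```text
t: 12.5
ee_pos: [0.5387, 0.1794, 0.1139]
ee_rot: [-0.002, -0.048, 0.999, -0.0]
wrist_force: [0.1, 0.2, 0.3]
gripper_width: 0.003
grip_force: 0.0
```

```bash
python3 - <<'E'
from plan import *
where()
p=eyes.grab_frame("scene"); cv2.imwrite("pics/s6.png",cv2.resize(p["frame"][160:280,310:430],(400,400),interpolation=cv2.INTER_CUBIC))
print([(B.inv().apply(w(p,d["xyz"])-C).round(4)*1000,d["conf"]) for d in models.mark_of(p,"red_lip")[:2]])
E
```

```text
TCP box [ 14.5  -0.3 113.9] corner [ 22.5  -0.3 113.9] tilt -0.2 ty [-0.  1.  0.]
[(array([-50.7,   3.9, 103. ]), 0.56)]
```

View pics/s6.png

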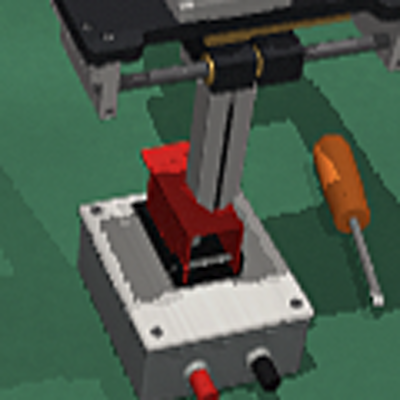

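The guard has dropped shut, with its lip measured at (-51, 103) mm. I'll retreat straight up.

Emit:
play_rows([
  [0, 0, -0.25, 0, 0, 0],
  [0, 0, -0.5, 0, 0, 0],
  [0, 0, -0.75, 0, 0, 0],
  [0, 0, -0.75, 0, 0, 0],
  [0, 0, -0.75, 0, 0, 0],
  [0, 0, -0.75, 0, 0, 0],
])

```text
t: 13.2
ee_pos: [0.5388, 0.1793, 0.225]
ee_rot: [-0.003, -0.047, 0.999, -0.0]
wrist_force: [-0.0, 0.5, -0.5]
gripper_width: 0.004
grip_force: 0.0
```

```bash
python3 - <<'E'
from plan import *
p=eyes.grab_frame("scene")
for t in ["red_lip","flux_bottle","solder_reel","screwdriver"]: print(t,[(w(p,d["xyz"]).round(4),d["conf"]) for d in models.mark_of(p,t)[:1]])
cv2.imwrite("pics/s7.png",p["frame"])
E
```

```text
red_lip [(array([0.476 , 0.1747, 0.1025]), 0.68)]
flux_bottle [(array([ 0.4443,  0.0231, -0.0012]), 0.83)]
solder_reel [(array([ 6.374e-01, -8.000e-03,  3.000e-04]), 0.57)]
screwdriver [(array([0.4668, 0.3046, 0.0008]), 0.58)]
```

View pics/s7.png

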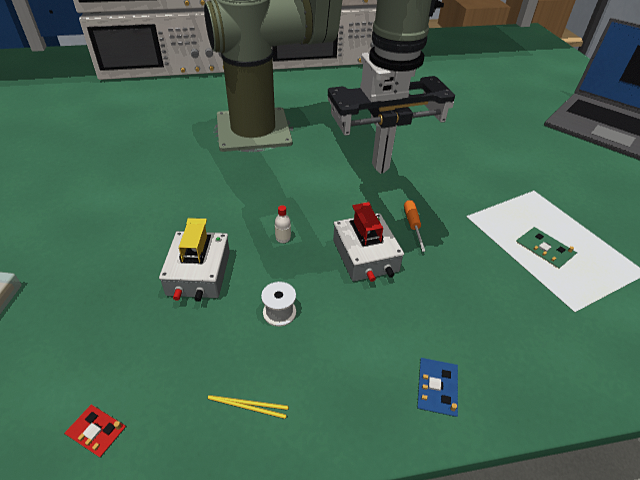

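The red guard is shut at (367, 222), the yellow switch is untouched at (193, 240), nothing loose has moved, and the gripper is clear.

```bash
python3 -c "
from rig import manip; print(manip.finish_job())"
```

```text
the job is handed in; nothing more can be done
None
```

The red toggle is on with its guard shut over it again, the yellow switch and loose items look undisturbed in the last picture, and the job was handed in at about 13 s; no verdict came back.

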